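Clamp a forming stake in the tilted bench chuck

TASK

Take the brass-headed forming stake from the wooden rack and put its shank fully home into the open jaws of the tilted green bench chuck. Then turn the chuck's sleeve clockwise (looking down onto its mouth) until all three jaws hold the stake firmly and straight, and let go. Leave the black-headed stake in the rack and do not push the jar, the brick or the bowl about.

Things in the scene. Friction and masses are not known exactly. Their poses are not given: they have to be found in the camera images.
- stake_brass: metal-forming stake, 94 mm long, 0.22 kg: round steel shank 16 mm across, 68 mm long, then a brass, slightly domed head 26 mm across, 26 mm high. Origin: centre of the foot; z runs from foot to head. Starts upright in one of the two rack holes, head up, 18 mm of bare shank between rack top and head.
- stake_brass_head (a point): grip point on the brass stake's axis, 87 mm above its foot (7 mm under the top of the head): with the TCP here and the fingers along the stake the fingertips just stay level with the head and clear of rack and chuck
- stake_dark: metal-forming stake, 94 mm long, 0.22 kg: round steel shank 16 mm across, 68 mm long, then a black, flat-topped head 26 mm across, 26 mm high. Origin: centre of the foot; z runs from foot to head. Starts upright in one of the two rack holes, head up, 18 mm of bare shank between rack top and head. Not to be used.
- rack: fixed wooden block 70 x 170 x 60 mm (x, y, z) with two holes 19 mm wide and 50 mm deep from the top, at y = -45 and +45 mm. Origin: centre of its underside.
- chuck: bench chuck fixed on a green foot (150 x 120 mm), axis leaning 30 degrees from vertical, roughly towards the robot. Origin: centre of the bore floor, 85 mm above the bench, where the stake's foot must stand; z: the axis, out of the mouth. Along z: bore 30 mm wide from 0, jaws 28 to 63 mm, sleeve 20 to 60 mm; a stake fully home has its head from 68 to 94 mm.
- sleeve_grip (a point): on the chuck axis, 49 mm above the bore floor: TCP position for gripping the sleeve with the fingers along the axis, one on each side; at this height a seated stake's head fits between the fingers, 9 mm clear of the gripper's body
- chuck_mouth (a point): on the chuck axis at the top of the jaws, 63 mm above the bore floor: the mouth the shank goes into
- sleeve (a joint): turn of the round aluminium sleeve, 58 mm across, 40 mm high, dark knurling, red mark on top. 0 = jaws fully open (14 mm off the axis); grows clockwise seen from above the mouth, to 2.2 rad; each rad moves all jaws in by 4.5 mm, so they meet the 16 mm shank at about 1.35 rad. Stiff (0.2 N m), stays where left. Starts at 0 to 0.25; may need a regrasp.
- jaw_a: one of the three steel jaws in the chuck's mouth (on the chuck's -x side, the low side); its top is 63 mm along the chuck axis. Origin: the same point as chuck's, shifted along with the jaw as it closes.
- jaw_b: one of the three steel jaws in the chuck's mouth (120 degrees counterclockwise from jaw_a); its top is 63 mm along the chuck axis. Origin: the same point as chuck's, shifted along with the jaw as it closes.
- jaw_c: one of the three steel jaws in the chuck's mouth (120 degrees clockwise from jaw_a); its top is 63 mm along the chuck axis. Origin: the same point as chuck's, shifted along with the jaw as it closes.
- flux_jar: white flux jar with a blue band, 60 mm wide, 70 mm high, loose; origin under its centre
- fire_brick: pale fire brick 114 x 64 x 64 mm, loose; origin under its centre
- steel_bowl: open steel bowl 110 mm wide, 60 mm high, loose; origin under its centre
Not all that is in view belongs to the job. What is shaped like the stake_brass but pink or turquoise is not meant.

How it is judged:
By the outcome, as a careful person would: the job done as asked, in the order asked, and still so for the second after the job is handed in, with the robot touching nothing.
It also fails if it takes over 58 s, if anything falls off the work surface, if the arm or the gripper's body presses on something with over 40 N, if the wrist force passes 120 N, or if a joint passes its speed limit or range.

ROBOT

A 6-joint arm with a two-finger parallel gripper is mounted at the origin on the work surface. World frame = base frame: x ahead of the robot, y to its left, z up, the work surface at z = 0. Lengths are in m, angles in rad, forces in N, time in s.
With the tool pointing down it reaches from about 0.375 to 0.975 m from the base axis. Payload 3.8 kg.
Tool frame: the origin (TCP) lies between the finger pads, 19 mm behind the fingertips; this is the grasp point; z points along the fingers, y is the line along which they close (so a half turn about z gives the same grasp; the last joint's range is limited). The gripper opens to 88 mm and grips with 3 to 60 N. Pads are 18 mm wide; open, the fingers measure 123 mm over their backs; the gripper's body (75 mm by 187 mm) begins 45 mm behind the grasp point.
Start: joints at [-1.287, 0.264, 1.604, -0, 1.274, -0.037], TCP at [0.213, -0.641, 0.257] pointing down, gripper open.
Joint ranges: [-2.63, 2.63], [-0.94, 2.18], [0.31, 2.57], [-1.31, 4.45], [0, 2.66], [-2.55, 2.55]. Speed limits (rad/s): [2.57, 2.57, 3.14, 3.14, 3.14, 3.14].

INTERFACE

Orientations are given as a unit quaternion [w, x, y, z].
In Python, from station import env gives the robot as it stands. The module is installed in compiled form; this text tells all that it offers.
- The arm moves only by the tool drive_tool, never from a script. Its argument "deltas" is one flat list of numbers, 5 for each row, row after row: the opening, from -1 (shut) to 1 (fully open), then the shift along the tool's x, y, z in cm, then the turn about the tool's z in rad. A call has 1 to 20 rows; each row is the pose to reach, as a shift and turn from the pose commanded when the call began, along the tool's axes at that moment; what a row does not reach only later rows make up. A row lasts 1/12 s, in which the tool goes at most 41.7 mm and 7.16 degrees, less where a joint would pass 70% of its speed; a pose out of reach is approached as far as the arm can. A call with a gripper value outside its range is refused whole. The fingers move at their own pace and stop on an object; "squeeze" is the grip in N (left out, the last holds). Time passes only in rows, so rows that repeat a pose let the fingers close. It gives the time, the measured TCP pose, the force, the opening and the grip force at its end, in the units of the state.
- env.get_obs(): the state, without advancing time (a new reading comes with each control period).
- env.camera(name): name is "scene" or "top"; returns the picture (400x640x3 uint8, red, green, blue); there is no depth.
- env.camera_model(name): a dict with "K" (3x3 intrinsics, pixels), "rvec" (rotation vector, rad) and "tvec" (3), from world to camera coordinates, as OpenCV has them. Camera axes: x right, y down, z forward; pixel columns grow to the right and rows downward; lengths in m; the calibration is good to about 2 mm. A picture is of the moment at which its call begins. camera_model takes no time and is no camera call.
- env.job_done(): hands the job in; it is judged then, once.
The state is a dict: "time_s": time; "joints": joint angles; "qd": joint speeds; "tau": joint torques, N m; "position": TCP position; "tcp_rot": TCP orientation; "contact_force": force on the tool from outside, world axes, zero at the start; "torque": the same for the moment, N m; "finger_gap": finger opening in m; "grip_force": force on a finger pad.
Only numpy, scipy, OpenCV 4.12 (cv2) and the standard library are available. Lean on these libraries where they do the work, as an engineer would, in place of code of your own. Each camera call takes 0.05 s, during which the arm holds its last target. There are 200 camera calls.

## Working session

There is one attempt and no reset: what is moved stays moved. The work goes in short steps, Python scripts to look and compute and a tool call to move; the robot and the scene stay as the last step left them, time stands still between calls to the robot, and variables do not carry over. Pictures are saved under pics/ and viewed, at most 10 in all, crops included, and the job is handed in when it is done.

Besides the shell and the picture viewer there is one more tool, called after "Call:" by a JSON object that holds its "method" and its "body", one argument or row to a line. drive_tool: Moves the arm, as the interface text tells. Its arguments: {"type":"object","properties":{"deltas":{"type":"array"},"squeeze":{"type":"number"}},"required":["deltas"]}

```bash
mkdir -p pics; cat > h.py <<'E'
import numpy as np, cv2
from station import env
from scipy.spatial.transform import Rotation as R
def cam(n):
    m=env.camera_model(n);K=np.array(m["K"],float);Rm=cv2.Rodrigues(np.array(m["rvec"],float))[0];t=np.array(m["tvec"],float).ravel()
    return K,Rm,t
def ray(n,u,v):
    K,Rm,t=cam(n);d=Rm.T@np.linalg.solve(K,[u,v,1]);return -Rm.T@t,d/np.linalg.norm(d)
def onz(n,u,v,z):
    o,d=ray(n,u,v);return o+d*(z-o[2])/d[2]
def two(p,q):
    o1,d1=ray("scene",*p);o2,d2=ray("top",*q)
    s=np.linalg.lstsq(np.c_[d1,-d2],o2-o1,rcond=None)[0];a=o1+s[0]*d1;b=o2+s[1]*d2
    return (a+b)/2,np.linalg.norm(a-b)
def proj(n,P):
    K,Rm,t=cam(n);p=(K@(Rm@np.atleast_2d(P).T+t[:,None])).T;return p[:,:2]/p[:,2:]
def snap(n,f):
    im=env.camera(n)[:,:,::-1].copy();cv2.imwrite(f"pics/{f}.png",im);return im
E
python3 - <<'E'
from h import *
snap("scene","s0");snap("top","t0")
for n in("scene","top"):
    K,Rm,t=cam(n);print(n,K[0,0],-Rm.T@t,Rm[2])
o=env.get_obs();print(o["position"],o["tcp_rot"],o["time_s"],o["finger_gap"])
E
```

```text
scene 513.8948383223203 [ 1.23271279 -0.13594393  1.0153075 ] [-0.55814501  0.14408797 -0.81713696]
top 364.1535611961655 [0.48524481 0.04483327 1.07407273] [ 1.25193708e-01 -2.34205284e-04 -9.92132290e-01]
[ 0.21268323 -0.63999518  0.25623589] [-9.79935788e-04  9.87161015e-01  1.59725246e-01 -1.22874002e-04] 0.1 0.08816639367120559
```

View pics/s0.png

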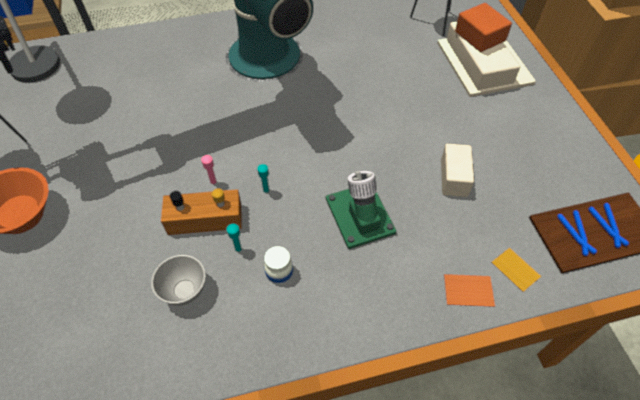

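View pics/t0.png

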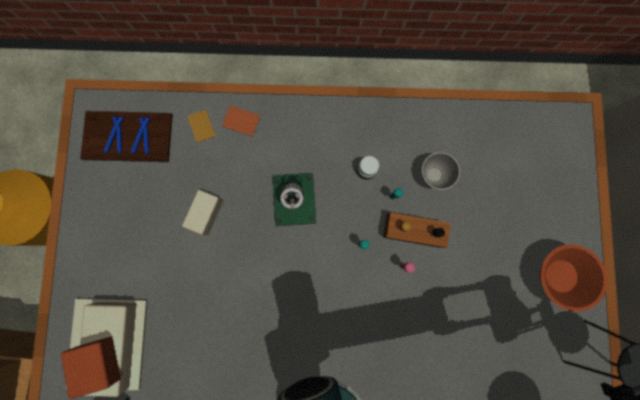

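Candidates in the scene image: brass head (218,196), black (177,198), pink (208,165), turquoise (263,175) and (234,236). By its colour and its place in the rack, the stake to take is the one at (218,196). In the top view it is at (406,227). The chuck is at (362,185) in scene and (291,197) in top, leaning down the top image towards the robot.

```bash
python3 - <<'E'
from h import *
S=cv2.imread("pics/s0.png");T=cv2.imread("pics/t0.png")
def blob(im,lo,hi,box):
    x0,y0,x1,y1=box;h=cv2.cvtColor(im[y0:y1,x0:x1],cv2.COLOR_BGR2HSV);m=cv2.inRange(h,lo,hi)
    n,l,s,c=cv2.connectedComponentsWithStats(m)
    k=1+np.argmax(s[1:,4]);return c[k]+[x0,y0],s[k],(l==k).astype(np.uint8)
for n,im,b in(("scene",S,(208,185,230,208)),("top",T,(396,217,418,238))):
    c,s,m=blob(im,(18,120,70),(32,255,255),b);print("brass",n,c,s,onz(n,*c,.093))
    globals()[n]=c
print("two",two(scene,top))
for n,im,b in(("scene",S,(320,170,400,250)),("top",T,(265,165,325,235))):
    c,s,m=blob(im,(50,90,20),(85,255,255),b)
    p=cv2.convexHull(cv2.findContours(m,0,1)[0][0])
    r=cv2.approxPolyDP(p,3,True)[:,0]+b[:2]
    print("foot",n,[(tuple(map(int,q)),np.round(onz(n,*map(float,q),.01),3)) for q in r])
# sleeve top bright
c,s,m=blob(T,(0,0,120),(179,70,255),(270,170,315,220));print("sleeve top",c,s)
c,s,m=blob(T,(5,120,60),(17,255,255),(380,205,455,255))
r=cv2.minAreaRect(cv2.findContours(m,0,1)[0][0]);print("rack",[np.round(onz("top",*(q+[380,205]),.06),3) for q in cv2.boxPoints(r)])
a=cv2.resize(S[150:250,155:275],None,fx=5,fy=5,interpolation=2)[:, :600]
b=cv2.resize(T[170:230,262:322],None,fx=3.3,fy=3.3,interpolation=2);b2=cv2.resize(S[160:220,330:390],None,fx=3.3,fy=3.3,interpolation=2)
z=np.zeros((500,800,3),np.uint8);z[:,:600]=a;z[:198,600:798]=b;z[200:398,600:798]=b2;cv2.imwrite("pics/c0.png",z)
E
```

```text
brass scene [217.77931034 194.95862069] [  3   3  13  15 145] [ 0.54782734 -0.1977962   0.093     ]
brass top [405.64814815 225.94444444] [ 6  5  9  9 54] [ 0.54594541 -0.19967141  0.093     ]
two (array([ 0.54626145, -0.19895619,  0.09145294]), np.float64(0.0021877047980056116))
foot scene [((326, 197), array([0.557, 0.045, 0.01 ])), ((345, 190), array([0.549, 0.095, 0.01 ])), ((376, 193), array([0.576, 0.164, 0.01 ])), ((394, 233), array([0.692, 0.17 , 0.01 ])), ((348, 247), array([0.701, 0.058, 0.01 ]))]
foot top [((313, 222), array([0.556, 0.051, 0.01 ])), ((276, 224), array([0.547, 0.158, 0.01 ])), ((276, 176), array([0.69 , 0.164, 0.01 ])), ((311, 175), array([0.695, 0.06 , 0.01 ]))]
sleeve top [291.45962733 197.34161491] [ 11  18  22  20 161]
rack [array([ 0.516, -0.151,  0.06 ]), array([ 0.587, -0.163,  0.06 ]), array([ 0.56 , -0.334,  0.06 ]), array([ 0.49, -0.32,  0.06])]
```

View pics/c0.png

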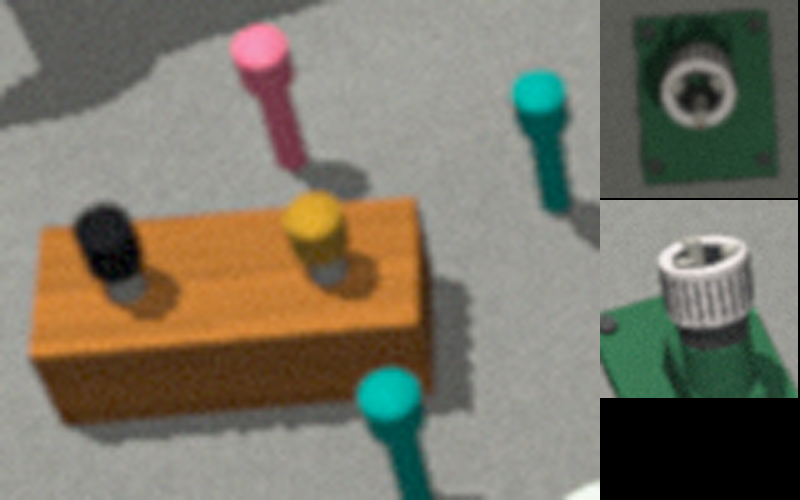

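Call:
{"method": "drive_tool", "body": {
  "deltas": [1,0,0,-6,0,1,0,0,-12,0,1,0,0,-18,0],
  "squeeze": 30
}}

```text
time_s: 0.35
position: [0.2126, -0.6396, 0.3816]
tcp_rot: [-0.002, 0.987, 0.16, -0.0]
contact_force: [0.3, -0.8, 0.8]
finger_gap: 0.088
grip_force: 0.0
```

Crop check: the yellow brass domed head, standing in the rack's right-hand hole with bare steel below it, is the right one.

The moves have no tilt term, so I'll test whether the arm tilts at the edge of its reach.

```bash
python3 - <<'E'
from h import *
print("sleeve top", onz("top",291.5,197.3,.137))
o=env.get_obs();r=R.from_quat(o["tcp_rot"],scalar_first=True).as_matrix()
print(np.round(r,3),o["joints"]);P=np.array(o["position"]);u=P*[1,1,0];u/=np.linalg.norm(u);print("outward cm/10 in tool",r.T@u)
for n,s,t in(("turqA",(263,175),(364,244)),("turqB",(234,236),(397,193)),("pink",(208,165),(409,267)),("jar",(278,258),(369,167))):print(n,two(s,t))
E
```

```text
sleeve top [0.61009865 0.10732248 0.137     ]
[[ 0.949  0.315 -0.001]
 [ 0.315 -0.949  0.004]
 [ 0.    -0.004 -1.   ]] [-1.28688028e+00  2.18163915e-01  1.43586741e+00  2.88122872e-05
  1.49193979e+00 -3.68567718e-02]
outward cm/10 in tool [ 1.12167496e-04  9.99990426e-01 -4.37439732e-03]
turqA (array([ 0.49533256, -0.09100974,  0.06323632]), np.float64(0.0017784372934826701))
turqB (array([ 0.64015594, -0.18230851,  0.06153312]), np.float64(0.0028671685614476473))
pink (array([ 0.43642286, -0.21216527,  0.06763338]), np.float64(0.004546991161928438))
jar (array([ 0.71379177, -0.10254554,  0.05785012]), np.float64(0.005093047774005575))
```

Call:
{"method": "drive_tool", "body": {
  "deltas": [1,0,4,0,0,1,0,8,0,0,1,0,12,0,0,1,0,16,0,0,1,0,20,0,0,1,0,24,0,0,1,0,28,0,0,1,0,32,0,0,1,0,36,0,0,1,0,40,0,0,1,0,44,0,0,1,0,46,0,0,1,0,46,0,0,1,0,46,0,0]
}}

```text
time_s: 1.52
position: [0.3143, -0.9457, 0.3388]
tcp_rot: [0.019, 0.987, 0.16, 0.003]
contact_force: [0.8, 0.6, -0.6]
finger_gap: 0.0884
grip_force: 0.0
```

```bash
python3 - <<'E'
from h import *
o=env.get_obs();r=R.from_quat(o["tcp_rot"],scalar_first=True).as_matrix()
print(o["position"],np.linalg.norm(o["position"][:2]),np.round(r,3),o["joints"])
E
```

```text
[ 0.31425933 -0.94567977  0.33878198] 0.996528548605505 [[ 0.949  0.315  0.012]
 [ 0.315 -0.948 -0.037]
 [-0.     0.039 -0.999]] [-1.27524918e+00  1.01272718e+00  3.10877845e-01  9.28505009e-04
  1.77892254e+00 -2.50606518e-02]
```

Call:
{"method": "drive_tool", "body": {
  "deltas": [1,0,20,0,0,1,0,20,0,0,1,0,20,0,0,1,0,20,0,0,1,0,20,0,0,1,0,20,0,0]
}}

```text
time_s: 2.02
position: [0.3231, -0.9725, 0.2926]
tcp_rot: [0.035, 0.987, 0.16, 0.006]
contact_force: [-0.4, -0.9, -0.3]
finger_gap: 0.0881
grip_force: 0.0
```

```bash
cat > st.py <<'E'
from h import *
o=env.get_obs();r=R.from_quat(o["tcp_rot"],scalar_first=True).as_matrix()
print(np.round(o["position"],4),"z",np.round(r[:,2],3),"y",np.round(r[:,1],3),"tilt",np.degrees(np.arccos(-r[2,2])),"az",np.degrees(np.arctan2(r[1,2],r[0,2])),np.round(o["joints"],3),o["time_s"])
E
python3 st.py
```

```text
[ 0.3231 -0.9725  0.2926] z [ 0.022 -0.067 -0.998] y [ 0.315 -0.947  0.071] tilt 4.043070762220421 az -71.65591678792613 [-1.275  1.06   0.311  0.002  1.7   -0.025] 2.0167
```

Call:
{"method": "drive_tool", "body": {
  "deltas": [1,0,-3,0,0,1,0,-6,0,0,1,0,-9,0,0,1,0,-12,0,0,1,0,-12,0,0]
}}

```text
time_s: 2.43
position: [0.2832, -0.8516, 0.2818]
tcp_rot: [0.029, 0.987, 0.16, 0.005]
contact_force: [0.4, -0.5, -1.9]
finger_gap: 0.088
grip_force: 0.0
```

```bash
python3 st.py
```

```text
[ 0.2832 -0.8516  0.2818] z [ 0.019 -0.057 -0.998] y [ 0.315 -0.947  0.06 ] tilt 3.4230962692967855 az -71.37073182459986 [-1.278  0.661  1.002  0.002  1.419 -0.029] 2.4333
```

Tilt persists between calls, so I can build it up at the reach limit while holding the stake. First, pick the stake.

```bash
cat > to.py <<'E'
from h import *
import sys
o=env.get_obs();r=R.from_quat(o["tcp_rot"],scalar_first=True).as_matrix()
t=np.array(list(map(float,sys.argv[1:4])))
d=t-o["position"];print("tool cm",np.round(100*r.T@d,2),"len",np.linalg.norm(d)*100, "joints",np.round(o["joints"],3),"gap",o["finger_gap"])
E
python3 to.py .546 -.1995 .19
```

```text
tool cm [ 45.51 -54.04   5.98] len 70.90287153881549 joints [-1.278  0.661  1.002  0.002  1.419 -0.029] gap 0.08797919210061124
```

Call:
{"method": "drive_tool", "body": {
  "deltas": [1,5,-6,0,-0.1,1,10,-12,0,-0.2,1,15,-18,0,-0.3,1,20,-24,1,-0.4,1,25,-30,2,-0.5,1,30,-36,3,-0.6,1,35,-42,4,-0.7,1,40,-48,5,-0.8,1,45.5,-54,6,-0.9,1,45.5,-54,6,-1,1,45.5,-54,6,-1,1,45.5,-54,6,-1,1,45.5,-54,6,-1,1,45.5,-54,6,-1,1,45.5,-54,6,-1,1,45.5,-54,6,-1,1,45.5,-54,6,-1,1,45.5,-54,6,-1,1,45.5,-54,6,-1]
}}

```text
time_s: 4.02
position: [0.5512, -0.2065, 0.1882]
tcp_rot: [0.034, 0.788, 0.615, -0.011]
contact_force: [-0.1, -1.2, 0.6]
finger_gap: 0.0879
grip_force: 0.0
```

```bash
python3 to.py .546 -.1995 .097; python3 st.py
```

```text
tool cm [ 1.09 -1.04  9.04] len 9.165010208794587 joints [-0.371  0.128  1.899 -0.062  1.067 -0.097] gap 0.08791820892050091
[ 0.5512 -0.2065  0.1882] z [ 0.025 -0.068 -0.997] y [ 0.969 -0.242  0.041] tilt 4.138848942770991 az -69.63589618205545 [-0.371  0.128  1.899 -0.062  1.067 -0.097] 4.0167
```

Call:
{"method": "drive_tool", "body": {
  "deltas": [1,0.6,-0.6,2,0,1,0.8,-0.8,4,0,1,1,-1,6,0,1,1.1,-1,8,0,1,1.1,-1,9,0,1,1.1,-1,9,0,0,1.1,-1,9,0,-0.5,1.1,-1,9,0,-1,1.1,-1,9,0,-1,1.1,-1,9,0,-1,1.1,-1,9,0,-1,1.1,-1,9,0,-1,1.1,-1,9,0],
  "squeeze": 35
}}

```text
time_s: 5.1
position: [0.5438, -0.2009, 0.0962]
tcp_rot: [0.033, 0.789, 0.613, -0.012]
contact_force: [0.3, -0.1, -0.8]
finger_gap: 0.0435
grip_force: 0.0
```

```bash
python3 to.py .546 -.1995 .22
```

```text
tool cm [ -0.55   0.66 -12.36] len 12.386856588346838 joints [-0.367  0.214  1.988 -0.07   0.896 -0.075] gap 0.043546423110630214
```

Still closing; a few more rows, then lift.

Call:
{"method": "drive_tool", "body": {
  "deltas": [-1,0,0,0,0,-1,0,0,0,0,-1,0,0,0,0,-1,0,0,0,0,-1,0,0,0,0,-1,0,0,0,0,-1,0,0,0,0]
}}

```text
time_s: 5.68
position: [0.5435, -0.2009, 0.0958]
tcp_rot: [0.033, 0.789, 0.613, -0.012]
contact_force: [-1.0, 0.8, 1.4]
finger_gap: 0.0249
grip_force: 34.9
```

Call:
{"method": "drive_tool", "body": {
  "deltas": [-1,-0.1,0.08,-2,0,-1,-0.2,0.17,-4,0,-1,-0.3,0.25,-6,0,-1,-0.45,0.37,-9,0,-1,-0.6,0.5,-12,0,-1,-0.8,0.65,-16,0,-1,-1,0.85,-20,0,-1,-1,0.85,-20,0]
}}

```text
time_s: 6.35
position: [0.549, -0.2008, 0.306]
tcp_rot: [0.04, 0.789, 0.613, -0.008]
contact_force: [2.3, -0.4, -0.4]
finger_gap: 0.0249
grip_force: 35.0
```

```bash
python3 st.py; python3 to.py .95 .06 .42;python3 -c "
from h import *
snap('scene','s1')
S=cv2.imread('pics/s1.png');cv2.imwrite('pics/c1.png',cv2.resize(S[40:260,130:400],None,fx=2,fy=2))"
```

```text
[ 0.549  -0.2008  0.306 ] z [ 0.037 -0.072 -0.997] y [ 0.968 -0.246  0.053] tilt 4.639991552378731 az -63.149557754580165 [-0.363  0.031  1.782 -0.057  1.269 -0.098] 6.35
tool cm [ 34.49  33.01 -11.78] len 49.17271128153656 joints [-0.363  0.031  1.782 -0.057  1.269 -0.098] gap 0.024925299148620763
```

View pics/c1.png

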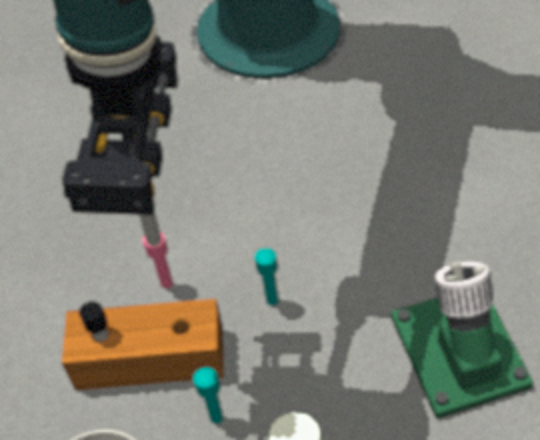

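Brass hole (crop 180,327) is now empty and the stake hangs from the gripper; black stake untouched at (93,320). Next: go far out along azimuth 3.5°.

```bash
python3 to.py .9 .055 .42
```

```text
tool cm [ 32.73  28.39 -12.42] len 45.0737278910953 joints [-0.363  0.033  1.786 -0.057  1.267 -0.098] gap 0.025120531073361287
```

Call:
{"method": "drive_tool", "body": {
  "deltas": [-1,3,2.5,-2,0,-1,6,5,-4,0,-1,9,8,-6,0,-1,12,10.5,-8,0,-1,15,13,-10,0,-1,18,16,-12,0,-1,21,18,-12.4,0,-1,24,21,-12.4,0,-1,27,23.5,-12.4,0,-1,30,26,-12.4,0,-1,32.7,28.4,-12.4,0,-1,32.7,28.4,-12.4,0,-1,32.7,28.4,-12.4,0],
  "squeeze": 45
}}

```text
time_s: 7.48
position: [0.9002, 0.0579, 0.3989]
tcp_rot: [0.029, 0.788, 0.614, -0.017]
contact_force: [-0.3, 0.1, -2.9]
finger_gap: 0.0246
grip_force: 45.0
```

```bash
python3 st.py; python3 to.py 1.7 .104 .55
```

```text
[0.9002 0.0579 0.3989] z [ 0.009 -0.067 -0.998] y [ 0.97  -0.243  0.025] tilt 3.8774383944520037 az -82.2464744184825 [ 0.061  0.728  0.688 -0.068  1.72   0.297] 7.4833
tool cm [ 23.07  76.81 -14.65] len 81.52640705051613 joints [ 0.061  0.728  0.688 -0.068  1.72   0.297] gap 0.024562236398083144
```

Call:
{"method": "drive_tool", "body": {
  "deltas": [-1,23,77,-14.6,0,-1,23,77,-14.6,0,-1,23,77,-14.6,0,-1,23,77,-14.6,0,-1,23,77,-14.6,0,-1,23,77,-14.6,0,-1,23,77,-14.6,0,-1,23,77,-14.6,0,-1,23,77,-14.6,0,-1,23,77,-14.6,0,-1,23,77,-14.6,0,-1,23,77,-14.6,0]
}}

```text
time_s: 8.48
position: [0.9932, 0.0529, 0.354]
tcp_rot: [0.043, 0.789, 0.613, 0.002]
contact_force: [0.6, 0.3, -1.9]
finger_gap: 0.025
grip_force: 45.0
```

```bash
python3 st.py
```

```text
[0.9932 0.0529 0.354 ] z [ 0.057 -0.065 -0.996] y [ 0.967 -0.244  0.071] tilt 4.948870459304871 az -48.86467419135326 [ 0.05   0.997  0.312 -0.069  1.778  0.283] 8.4833
```

The tilt gain per call is small, so I'll chain several short calls.

Call:
{"method": "drive_tool", "body": {
  "deltas": [-1,5.7,19.2,-5,0,-1,5.7,19.2,-5,0,-1,5.7,19.2,-5,0]
}}

```text
time_s: 8.73
position: [1.0074, 0.0524, 0.3481]
tcp_rot: [0.053, 0.788, 0.613, 0.017]
contact_force: [0.5, 0.7, -2.5]
finger_gap: 0.0248
grip_force: 45.0
```

Call:
{"method": "drive_tool", "body": {
  "deltas": [-1,5.7,19.2,-5,0,-1,5.7,19.2,-5,0,-1,5.7,19.2,-5,0]
}}

```text
time_s: 8.98
position: [1.02, 0.052, 0.3465]
tcp_rot: [0.063, 0.787, 0.613, 0.031]
contact_force: [0.3, -0.0, -2.9]
finger_gap: 0.0243
grip_force: 45.0
```

Call:
{"method": "drive_tool", "body": {
  "deltas": [-1,5.7,19.2,-5,0]
}}

```text
time_s: 9.07
position: [1.0282, 0.0523, 0.3475]
tcp_rot: [0.071, 0.786, 0.613, 0.042]
contact_force: [-0.5, 0.1, -2.9]
finger_gap: 0.0249
grip_force: 45.0
```

Call:
{"method": "drive_tool", "body": {
  "deltas": [-1,5.7,19.2,-5,0]
}}

```text
time_s: 9.15
position: [1.037, 0.0526, 0.3509]
tcp_rot: [0.079, 0.784, 0.613, 0.054]
contact_force: [0.4, 0.2, -2.0]
finger_gap: 0.0249
grip_force: 45.0
```

```bash
python3 st.py
```

```text
[1.037  0.0526 0.3509] z [ 0.182 -0.058 -0.982] y [ 0.953 -0.236  0.191] tilt 11.007475657709573 az -17.815258110018796 [ 0.047  1.005  0.312 -0.067  1.644  0.281] 9.15
```

Call:
{"method": "drive_tool", "body": {
  "deltas": [-1,5.7,19.2,-3,0]
}}

```text
time_s: 9.23
position: [1.0465, 0.0529, 0.3534]
tcp_rot: [0.088, 0.783, 0.612, 0.066]
contact_force: [-0.6, -0.0, -2.5]
finger_gap: 0.0248
grip_force: 45.0
```

Call:
{"method": "drive_tool", "body": {
  "deltas": [-1,5.7,19.2,-3,0]
}}

```text
time_s: 9.32
position: [1.0555, 0.0532, 0.3549]
tcp_rot: [0.096, 0.781, 0.612, 0.078]
contact_force: [0.4, -0.2, -2.8]
finger_gap: 0.0248
grip_force: 45.0
```

Call:
{"method": "drive_tool", "body": {
  "deltas": [-1,5.7,19.2,-3,0]
}}

```text
time_s: 9.4
position: [1.0641, 0.0535, 0.3573]
tcp_rot: [0.104, 0.78, 0.611, 0.089]
contact_force: [0.8, -0.0, -2.7]
finger_gap: 0.0242
grip_force: 45.0
```

Call:
{"method": "drive_tool", "body": {
  "deltas": [-1,5.7,19.2,-3,0]
}}

```text
time_s: 9.48
position: [1.0723, 0.0539, 0.3611]
tcp_rot: [0.112, 0.778, 0.61, 0.101]
contact_force: [0.1, -0.1, -2.9]
finger_gap: 0.0245
grip_force: 45.0
```

Call:
{"method": "drive_tool", "body": {
  "deltas": [-1,5.7,19.2,-1,0]
}}

```text
time_s: 9.57
position: [1.0817, 0.0543, 0.3642]
tcp_rot: [0.121, 0.776, 0.609, 0.113]
contact_force: [-0.6, -0.1, -2.0]
finger_gap: 0.0252
grip_force: 45.0
```

Call:
{"method": "drive_tool", "body": {
  "deltas": [-1,5.7,19.2,-1,0]
}}

```text
time_s: 9.65
position: [1.0907, 0.0546, 0.366]
tcp_rot: [0.129, 0.774, 0.608, 0.124]
contact_force: [-0.1, -0.2, -2.3]
finger_gap: 0.0246
grip_force: 45.0
```

Call:
{"method": "drive_tool", "body": {
  "deltas": [-1,5.7,19.2,-1,0]
}}

```text
time_s: 9.73
position: [1.0991, 0.055, 0.369]
tcp_rot: [0.137, 0.771, 0.607, 0.136]
contact_force: [-0.7, 0.3, -2.8]
finger_gap: 0.0248
grip_force: 45.0
```

```bash
python3 st.py
```

```text
[1.0991 0.055  0.369 ] z [ 0.375 -0.046 -0.926] y [ 0.899 -0.226  0.375] tilt 22.19749721129144 az -7.029719932066912 [ 0.046  1.005  0.312 -0.064  1.442  0.279] 9.7333
```

Call:
{"method": "drive_tool", "body": {
  "deltas": [-1,5.7,19.2,0,0]
}}

```text
time_s: 9.82
position: [1.108, 0.0554, 0.3725]
tcp_rot: [0.145, 0.769, 0.605, 0.147]
contact_force: [0.0, -0.1, -2.3]
finger_gap: 0.0248
grip_force: 45.0
```

Call:
{"method": "drive_tool", "body": {
  "deltas": [-1,5.7,19.2,0,0]
}}

```text
time_s: 9.9
position: [1.1163, 0.0558, 0.3761]
tcp_rot: [0.153, 0.766, 0.604, 0.159]
contact_force: [0.4, -0.8, -3.1]
finger_gap: 0.025
grip_force: 45.0
```

Call:
{"method": "drive_tool", "body": {
  "deltas": [-1,5.7,19.2,0,0]
}}

```text
time_s: 9.98
position: [1.1242, 0.0563, 0.3807]
tcp_rot: [0.161, 0.763, 0.602, 0.17]
contact_force: [-0.8, 0.1, -2.4]
finger_gap: 0.0245
grip_force: 45.0
```

Call:
{"method": "drive_tool", "body": {
  "deltas": [-1,5.7,19.2,0,0]
}}

```text
time_s: 10.07
position: [1.1316, 0.0568, 0.3867]
tcp_rot: [0.169, 0.76, 0.601, 0.181]
contact_force: [0.1, 0.5, -2.1]
finger_gap: 0.0248
grip_force: 45.0
```

```bash
python3 st.py;python3 to.py .75 .08 .38
```

```text
[1.1316 0.0568 0.3867] z [ 0.478 -0.039 -0.877] y [ 0.852 -0.222  0.474] tilt 28.6826807865588 az -4.612271210102092 [ 0.045  1.003  0.313 -0.062  1.329  0.278] 10.0667
tool cm [ -5.91 -33.34 -17.76] len 38.231649637244686 joints [ 0.045  1.003  0.313 -0.062  1.329  0.278] gap 0.024813297319873247
```

```bash
python3 to.py .533 .1025 .271
```

```text
tool cm [ -9.13 -57.5  -18.66] len 61.13411319181494 joints [ 0.045  1.003  0.313 -0.062  1.329  0.278] gap 0.024813297319873247
```

Call:
{"method": "drive_tool", "body": {
  "deltas": [-1,-0.6,-3.8,-1.2,0,-1,-1.2,-7.7,-2.5,0,-1,-1.8,-11.5,-3.7,0,-1,-2.4,-15.3,-5,0,-1,-3,-19.2,-6.2,0,-1,-3.7,-23,-7.5,0,-1,-4.3,-26.8,-8.7,0,-1,-4.9,-30.7,-10,0,-1,-5.5,-34.5,-11.2,0,-1,-6.1,-38.3,-12.4,0,-1,-6.7,-42.2,-13.7,0,-1,-7.3,-46,-14.9,0,-1,-7.9,-49.8,-16.2,0,-1,-8.5,-53.7,-17.4,0,-1,-9.1,-57.5,-18.7,0,-1,-9.1,-57.5,-18.7,0,-1,-9.1,-57.5,-18.7,0,-1,-9.1,-57.5,-18.7,0]
}}

```text
time_s: 11.57
position: [0.5318, 0.103, 0.2718]
tcp_rot: [0.169, 0.76, 0.601, 0.182]
contact_force: [0.1, -0.9, -2.1]
finger_gap: 0.0248
grip_force: 45.0
```

```bash
python3 st.py; python3 - <<'E'
from h import *
a=snap("scene","s2");b=snap("top","t2")
A=cv2.resize(a[90:240,290:440],None,fx=2.6,fy=2.6,interpolation=2);B=cv2.resize(b[150:300,220:370],None,fx=2.6,fy=2.6,interpolation=2)
cv2.imwrite("pics/c2.png",np.hstack([A,B]))
E
```

```text
[0.5318 0.103  0.2718] z [ 0.48  -0.038 -0.876] y [ 0.851 -0.221  0.476] tilt 28.81400087150687 az -4.525481802352161 [ 0.233 -0.276  2.188 -0.217  0.759  0.588] 11.5667
```

View pics/c2.png

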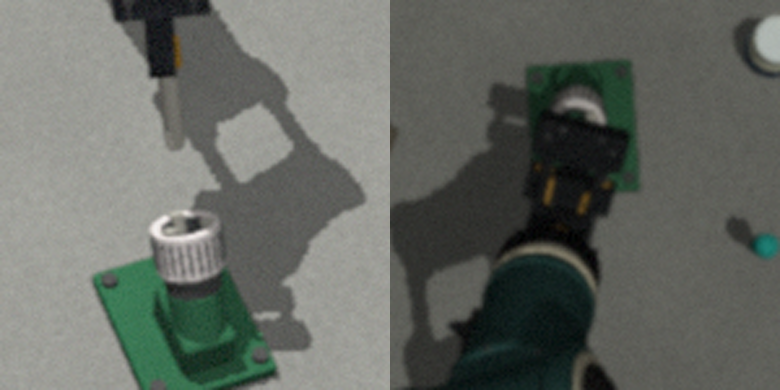

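The scene crop shows the stake hanging with its foot at about (175,146), image (357,146), above the sleeve mouth at (187,225), image (362,176.5).

```bash
python3 - <<'E'
from h import *
o=env.get_obs();P=np.array(o["position"]);z=R.from_quat(o["tcp_rot"],scalar_first=True).as_matrix()[:,2]
c=np.array([.499,.030,-.866]);O=np.array([.640,.109,.085])
print("tool-axis stake tip/shank top",proj("scene",[P+.087*z,P+.019*z]),"if chuck dir",proj("scene",[P+.087*c,P+.019*c]))
print("sleeve top",proj("scene",O-.06*c),"sleeve bottom",proj("scene",O-.02*c),"mouth",proj("scene",O-.063*c))
S=cv2.imread("pics/s0.png");h=cv2.cvtColor(S,cv2.COLOR_BGR2HSV)
m=np.zeros(h.shape[:2],np.uint8);m[165:202,340:385]=cv2.inRange(h,(0,0,110),(179,60,255))[165:202,340:385]
# sleeve silhouette rows -> mid
for v in range(168,202,3):
    u=np.where(m[v])[0]
    if len(u):print(v,u.min(),u.max(),(u.min()+u.max())/2)
# red mark
r=cv2.inRange(h,(0,90,60),(8,255,255))[165:205,335:390];print("red",np.argwhere(r)[:5]+[165,335])
S2=cv2.imread("pics/s2.png");g=cv2.cvtColor(S2,cv2.COLOR_BGR2GRAY)
for v in range(120,150,4):print(v,g[v,345:368])
E
```

```text
tool-axis stake tip/shank top [[353.85141477 147.571094  ]
 [351.8736256  116.19099118]] if chuck dir [[356.80048976 147.29281215]
 [352.53568612 116.12436966]]
sleeve top [[360.38514482 176.82364421]] sleeve bottom [[362.66186662 193.4108915 ]] mouth [[360.21149479 175.55850241]]
168 340 384 362.0
171 340 384 362.0
174 340 384 362.0
177 340 384 362.0
180 340 384 362.0
183 340 384 362.0
186 340 384 362.0
189 340 384 362.0
192 353 384 368.5
195 351 384 367.5
198 356 384 370.0
201 381 384 382.5
red []
120 [156 155 133 126 130 114  85  85  99 101 104  97  96  95  90  90  93  90
  90  94  94  90  92]
124 [150 153 157 158 152 134 102  96 101 107 109 112 104 100  91  92  96  90
  93  92  93  97  95]
128 [163 160 155 134 100  89  82  89  95 106 109 112 111 103  95  94  90  97
  96  96  97  94  96]
132 [160 160 163 160 153 131 102  86  95 102 109 109 108 108  95  88  94  91
  93  96  94  96  96]
136 [153 156 160 159 156 166 151 129  94  96 105 108 112 106 103  96  94  95
  99  98  99  97  94]
140 [155 159 159 162 157 158 161 143 112 105 103 105 104 113 106  95  98  93
  94  96  96  95  93]
144 [157 158 163 163 158 159 161 158 138 117 122 118 110 107 107 117 138 146
 114  98  92  99  97]
148 [159 158 160 159 161 159 163 160 160 158 149 145 149 152 154 163 159 158
 155 152 147 132 106]
```

Stake direction matches the chuck axis and lateral error is under 2 mm. Inserting in two stages.

```bash
python3 to.py .5791 .1073 .1907; python3 to.py .597 .1084 .1597
```

```text
tool cm [ 0.76 -0.21  9.36] len 9.390698753345188 joints [ 0.232 -0.272  2.184 -0.217  0.758  0.588] gap 0.024590703374774446
tool cm [ 1.01 -0.2  12.93] len 12.97099509745594 joints [ 0.232 -0.272  2.184 -0.217  0.758  0.588] gap 0.024590703374774446
```

Call:
{"method": "drive_tool", "body": {
  "deltas": [-1,0.15,0,1.5,0,-1,0.25,-0.1,3,0,-1,0.35,-0.1,4.5,0,-1,0.5,-0.2,6,0,-1,0.6,-0.2,7,0,-1,0.7,-0.2,8,0,-1,0.75,-0.2,9,0,-1,0.75,-0.2,9.4,0,-1,0.75,-0.2,9.4,0]
}}

```text
time_s: 12.42
position: [0.5783, 0.1068, 0.1874]
tcp_rot: [0.169, 0.76, 0.601, 0.181]
contact_force: [-0.1, 0.1, -2.7]
finger_gap: 0.0247
grip_force: 45.0
```

```bash
python3 to.py .597 .1084 .1597;python3 - <<'E'
from h import *
a=snap("scene","s3");A=cv2.resize(a[120:220,310:410],None,fx=5,fy=5,interpolation=2)
cv2.imwrite("pics/c3.png",A)
E
```

```text
tool cm [0.36 0.24 3.32] len 3.350815937160703 joints [ 0.218 -0.087  2.198 -0.267  0.565  0.643] gap 0.024688762422748266
```

View pics/c3.png

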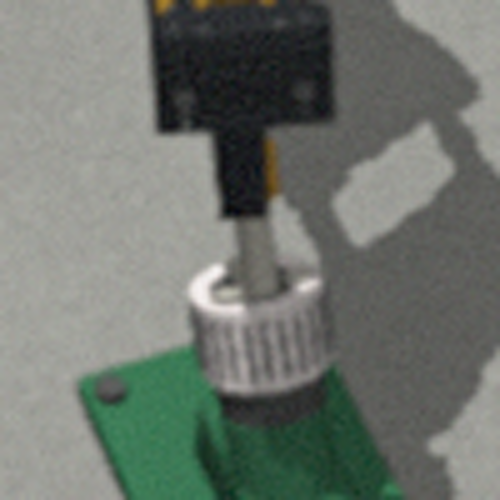

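The shank is inside the mouth, centred at about (262,290) in the crop, with no contact force. Going home.

Call:
{"method": "drive_tool", "body": {
  "deltas": [-1,0.15,0.1,1,0,-1,0.25,0.15,2,0,-1,0.3,0.2,2.7,0,-1,0.35,0.24,3.1,0,-1,0.35,0.24,3.2,0,-1,0.35,0.24,3.3,0,-1,0.35,0.24,3.3,0]
}}

```text
time_s: 13.05
position: [0.5964, 0.1085, 0.161]
tcp_rot: [0.169, 0.76, 0.6, 0.182]
contact_force: [-2.6, 0.2, -0.7]
finger_gap: 0.0244
grip_force: 45.0
```

```bash
python3 st.py; python3 -c "
from h import *
o=env.get_obs();print(o['contact_force'],o['torque']);c=np.array([.499,.030,-.866]);print('s',(np.array(o['position'])-[.640,.111,.085])@-c)"
```

```text
[0.5964 0.1085 0.161 ] z [ 0.479 -0.039 -0.877] y [ 0.852 -0.222  0.475] tilt 28.717496582157754 az -4.636053332613299 [ 0.213 -0.017  2.187 -0.291  0.506  0.668] 13.05
[-2.58028117  0.18868231 -0.72267435] [-0.01675784  0.71070999  0.02396092]
s 0.08767865537253458
```

Call:
{"method": "drive_tool", "body": {
  "deltas": [-1,0,0,0.1,0,-1,0,0,0.2,0,-1,0,0,0.3,0,-1,0,0,0.3,0]
}}

```text
time_s: 13.38
position: [0.5978, 0.1087, 0.1613]
tcp_rot: [0.169, 0.76, 0.6, 0.182]
contact_force: [-21.1, 0.0, 19.9]
finger_gap: 0.0246
grip_force: 45.0
```

Call:
{"method": "drive_tool", "body": {
  "deltas": [-1,0,0,0.1,0,-1,0,0,0.2,0,-1,0,0,0.3,0,-1,0,0,0.3,0]
}}

```text
time_s: 13.72
position: [0.6008, 0.1087, 0.1619]
tcp_rot: [0.171, 0.76, 0.6, 0.184]
contact_force: [-29.0, -1.4, 33.4]
finger_gap: 0.0247
grip_force: 44.6
```

The foot is on the bore floor (s ≈ 0, axial force ~40 N). Release and pre-rotate the open gripper back for the sleeve turn.

Call:
{"method": "drive_tool", "body": {
  "deltas": [-1,0,0,-0.4,0,0,-0.1,-0.2,-0.4,0,1,-0.1,-0.2,-0.4,0,1,-0.1,-0.2,-0.4,0,1,-0.1,-0.2,-0.4,0,1,-0.1,-0.2,-0.4,0,1,-0.1,-0.2,-0.4,0,1,-0.1,-0.2,-0.4,0,1,-0.1,-0.2,-0.4,-0.12,1,-0.1,-0.2,-0.4,-0.24,1,-0.1,-0.2,-0.4,-0.36,1,-0.1,-0.2,-0.4,-0.48,1,-0.1,-0.2,-0.4,-0.6,1,-0.1,-0.2,-0.4,-0.72,1,-0.1,-0.2,-0.4,-0.84,1,-0.1,-0.2,-0.4,-0.96,1,-0.1,-0.2,-0.4,-1.08,1,-0.1,-0.2,-0.4,-1.2,1,-0.1,-0.2,-0.4,-1.32,1,-0.1,-0.2,-0.4,-1.44]
}}

```text
time_s: 15.38
position: [0.5961, 0.108, 0.1583]
tcp_rot: [0.247, 0.173, 0.953, 0.025]
contact_force: [-0.8, -0.3, -0.2]
finger_gap: 0.0882
grip_force: 0.0
```

Call:
{"method": "drive_tool", "body": {
  "deltas": [1,0,0,0,-0.12,1,0,0,0,-0.24,1,0,0,0,-0.36,1,0,0,0,-0.48,1,0,0,0,-0.6,1,0,0,0,-0.6]
}}

```text
time_s: 15.88
position: [0.596, 0.108, 0.1583]
tcp_rot: [0.244, -0.115, 0.962, -0.049]
contact_force: [0.3, -0.9, 0.1]
finger_gap: 0.0883
grip_force: 0.0
```

```bash
python3 st.py; python3 to.py .6148 .1098 .128;python3 - <<'E'
from h import *
a=snap("scene","s4");b=snap("top","t4");A=cv2.resize(a[120:220,310:410],None,fx=4,fy=4,interpolation=2)
B=cv2.resize(b[150:250,240:340],None,fx=4,fy=4,interpolation=2);cv2.imwrite("pics/c4.png",np.hstack([A,B]))
E
```

```text
[0.596  0.108  0.1583] z [ 0.48  -0.038 -0.876] y [-0.198  0.969 -0.151] tilt 28.78613850039465 az -4.583912062409522 [ 0.212 -0.015  2.191 -0.294  0.499 -1.373] 15.8833
tool cm [-0.26  0.26  3.55] len 3.5706034548045844 joints [ 0.212 -0.015  2.191 -0.294  0.499 -1.373] gap 0.08831378710852017
```

View pics/c4.png

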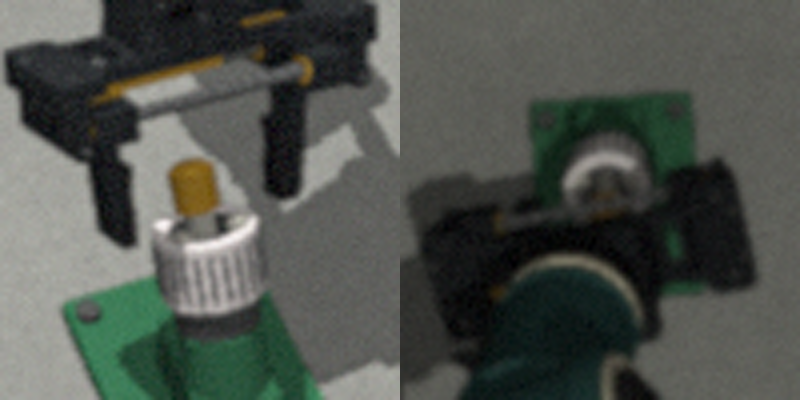

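The stake stands in the chuck with its brass head at (193,187). The open fingers straddle it at (122,240) and (283,190). Descending onto the sleeve and closing.

Call:
{"method": "drive_tool", "body": {
  "deltas": [1,-0.1,0.1,0.7,0,1,-0.15,0.15,1.4,0,1,-0.2,0.2,2.1,0,1,-0.25,0.25,2.8,0,1,-0.25,0.25,3.4,0,1,-0.25,0.25,3.4,0,0.3,-0.25,0.25,3.4,0,-1,-0.25,0.25,3.4,0,-1,-0.25,0.25,3.4,0,-1,-0.25,0.25,3.4,0,-1,-0.25,0.25,3.4,0,-1,-0.25,0.25,3.4,0,-1,-0.25,0.25,3.4,0,-1,-0.25,0.25,3.4,0],
  "squeeze": 40
}}

```text
time_s: 17.15
position: [0.614, 0.1099, 0.1298]
tcp_rot: [0.244, -0.114, 0.962, -0.049]
contact_force: [-2.7, 1.3, 2.8]
finger_gap: 0.0576
grip_force: 39.6
```

Sleeve gripped (57.6 mm). Turning clockwise (+z).

Call:
{"method": "drive_tool", "body": {
  "deltas": [-1,0,0,0,0.1,-1,0,0,0,0.2,-1,0,0,0,0.3,-1,0,0,0,0.4,-1,0,0,0,0.5,-1,0,0,0,0.6,-1,0,0,0,0.6],
  "squeeze": 50
}}

```text
time_s: 17.73
position: [0.614, 0.1084, 0.1298]
tcp_rot: [0.247, 0.178, 0.952, 0.025]
contact_force: [-1.7, -7.2, 3.6]
finger_gap: 0.0574
grip_force: 50.6
```

```bash
python3 st.py; python3 -c "
from h import *
o=env.get_obs();r=R.from_quat(o['tcp_rot'],scalar_first=True).as_matrix();print(r.T@o['contact_force'],r.T@o['torque'])"
```

```text
[0.614  0.1084 0.1298] z [ 0.48  -0.04  -0.876] y [0.327 0.935 0.136] tilt 28.793159850225667 az -4.769298733268526 [ 0.206  0.06   2.178 -0.328  0.44  -0.731] 17.7333
[-2.8076973  -6.79821089 -3.66601801] [-0.01910327 -0.24193169  0.20725702]
```

Call:
{"method": "drive_tool", "body": {
  "deltas": [-1,0,0,0,0.1,-1,0,0,0,0.2,-1,0,0,0,0.3,-1,0,0,0,0.4,-1,0,0,0,0.5,-1,0,0,0,0.5],
  "squeeze": 55
}}

```text
time_s: 18.23
position: [0.6134, 0.1073, 0.1295]
tcp_rot: [0.233, 0.408, 0.879, 0.084]
contact_force: [-2.0, -10.8, 5.2]
finger_gap: 0.0572
grip_force: 53.6
```

```bash
cat > tq.py <<'E'
from h import *
o=env.get_obs();r=R.from_quat(o['tcp_rot'],scalar_first=True).as_matrix();print(np.round(o['position'],4),o['joints'][5],r.T@o['contact_force'],r.T@o['torque'])
E
python3 tq.py
```

```text
[0.6134 0.1073 0.1295] -0.23093355952045386 [-8.8157429  -6.62476895 -5.05561912] [ 1.13623063 -0.90771301  0.12174111]
```

Call:
{"method": "drive_tool", "body": {
  "deltas": [-1,0,0,0,0.1,-1,0,0,0,0.15,-1,0,0,0,0.15],
  "squeeze": 60
}}

```text
time_s: 18.48
position: [0.6131, 0.107, 0.1293]
tcp_rot: [0.226, 0.472, 0.846, 0.101]
contact_force: [-3.2, -10.9, 5.7]
finger_gap: 0.0567
grip_force: 58.3
```

```bash
python3 tq.py
```

```text
[0.6131 0.107  0.1293] -0.08289970037787238 [-9.39310146 -6.0647696  -6.10597591] [ 1.37088384 -1.15497929  0.08910879]
```

Call:
{"method": "drive_tool", "body": {
  "deltas": [-1,0,0,0,0.08,-1,0,0,0,0.1,-1,0,0,0,0.1]
}}

```text
time_s: 18.73
position: [0.6129, 0.1068, 0.1292]
tcp_rot: [0.221, 0.513, 0.822, 0.111]
contact_force: [-4.1, -10.7, 7.2]
finger_gap: 0.057
grip_force: 58.4
```

```bash
python3 tq.py
```

```text
[0.6129 0.1068 0.1292] 0.015273081260461353 [-9.80640172 -5.11997541 -7.85563627] [ 1.55064017 -1.18651595 -0.17706411]
```

Call:
{"method": "drive_tool", "body": {
  "deltas": [-1,0,0,0,0.08,-1,0,0,0,0.16,-1,0,0,0,0.2,-1,0,0,0,0.2]
}}

```text
time_s: 19.07
position: [0.6126, 0.1066, 0.1289]
tcp_rot: [0.208, 0.592, 0.767, 0.132]
contact_force: [-2.4, -12.0, 6.4]
finger_gap: 0.0567
grip_force: 58.7
```

```bash
python3 tq.py; python3 - <<'E'
from h import *
a=snap("scene","s5");A=cv2.resize(a[130:200,325:395],None,fx=8,fy=8,interpolation=2);cv2.imwrite("pics/c5.png",A)
E
```

```text
[0.6126 0.1066 0.1289] 0.21528269325106017 [-12.15379458  -2.31037967  -6.25613887] [ 1.57351831 -1.40321062 -0.52759587]
```

View pics/c5.png

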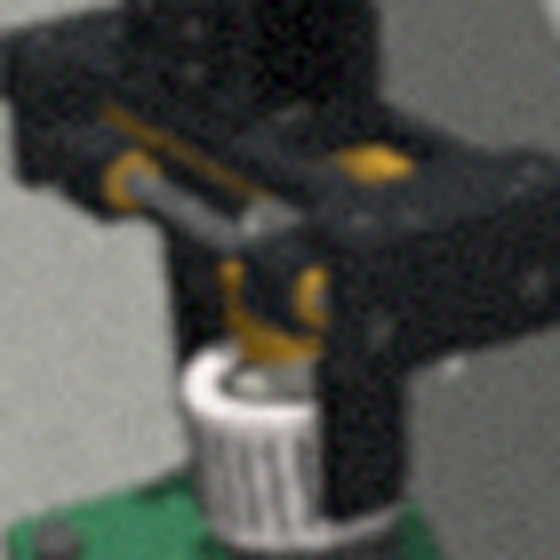

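The picture shows the brass head (270,340) between the fingers and the jaw at (250,380) closed onto the shank. Opposing torque is rising, so tighten a bit more.

Call:
{"method": "drive_tool", "body": {
  "deltas": [-1,0,0,0,0.08,-1,0,0,0,0.15,-1,0,0,0,0.15,-1,0,0,0,0.15]
}}

```text
time_s: 19.45
position: [0.6123, 0.1067, 0.1283]
tcp_rot: [0.198, 0.647, 0.721, 0.147]
contact_force: [-2.8, -11.2, 5.1]
finger_gap: 0.0566
grip_force: 59.8
```

```bash
python3 tq.py
```

```text
[0.6123 0.1067 0.1283] 0.363393615912498 [-11.39673673  -1.4028283   -5.30377919] [ 1.06900191 -1.49956126 -0.85054587]
```

Call:
{"method": "drive_tool", "body": {
  "deltas": [-1,0,0,0,0.08,-1,0,0,0,0.15,-1,0,0,0,0.15,-1,0,0,0,0.15]
}}

```text
time_s: 19.78
position: [0.612, 0.1069, 0.1279]
tcp_rot: [0.186, 0.699, 0.671, 0.161]
contact_force: [-0.6, -10.6, 1.7]
finger_gap: 0.0565
grip_force: 59.2
```

```bash
python3 tq.py
```

```text
[0.612  0.1069 0.1279] 0.5125497126815488 [-10.69709192   0.57758407  -1.30001852] [ 1.35651222 -1.19516881 -1.24351299]
```

Call:
{"method": "drive_tool", "body": {
  "deltas": [-1,0,0,0,0.08,-1,0,0,0,0.12,-1,0,0,0,0.12]
}}

```text
time_s: 20.03
position: [0.6119, 0.1074, 0.1276]
tcp_rot: [0.176, 0.738, 0.628, 0.172]
contact_force: [-0.6, -7.4, 0.9]
finger_gap: 0.0567
grip_force: 59.6
```

```bash
python3 tq.py
```

```text
[0.6119 0.1074 0.1276] 0.6332898373637736 [-7.35984158  1.00268441 -0.71126187] [ 1.34948612 -0.91472439 -1.5710768 ]
```

Call:
{"method": "drive_tool", "body": {
  "deltas": [-0.2,0,0,0,0,0.3,0,0,0,0,1,0,0,0,0,1,0,0,0,0,1,0,0,0,0,1,0,0,0,0,1,0,0,0,0,1,0,0,0,0]
}}

```text
time_s: 20.7
position: [0.6141, 0.11, 0.1297]
tcp_rot: [0.175, 0.739, 0.627, 0.176]
contact_force: [0.8, -0.5, 0.6]
finger_gap: 0.0881
grip_force: 0.0
```

```bash
python3 tq.py; python3 to.py .5966 .1084 .1603;python3 to.py .52 .104 .293
```

```text
[0.6141 0.11   0.1297] 0.6349462160839372 [-0.32814073  1.00904734 -0.12784172] [ 0.15954296 -0.05011909 -0.0648136 ]
tool cm [-0.3  -0.02 -3.52] len 3.5316814919141795 joints [ 0.208  0.061  2.177 -0.327  0.439  0.635] gap 0.08806409490173232
tool cm [ -1.36  -0.19 -18.81] len 18.859793541584498 joints [ 0.208  0.061  2.177 -0.327  0.439  0.635] gap 0.08806409490173232
```

Call:
{"method": "drive_tool", "body": {
  "deltas": [1,-0.1,0,-1.5,0,1,-0.25,0,-3,0,1,-0.4,0,-5,0,1,-0.5,0,-7,0,1,-0.8,-0.1,-10,0,1,-1,-0.1,-14,0,1,-1.3,-0.2,-18,0,1,-1.3,-2,-20,0,1,-1.3,-6,-21,0,1,-1.3,-10,-22,0,1,-1.3,-10,-22,0]
}}

```text
time_s: 21.62
position: [0.4131, 0.1202, 0.269]
tcp_rot: [0.174, 0.739, 0.628, 0.173]
contact_force: [-0.5, -0.1, -1.1]
finger_gap: 0.0881
grip_force: 0.0
```

```bash
python3 st.py; python3 - <<'E'
from h import *
a=snap("scene","s6");b=snap("top","t6");A=cv2.resize(a[130:230,320:400],None,fx=5,fy=5,interpolation=2)
B=cv2.resize(b[150:250,250:330],None,fx=5,fy=5,interpolation=2);cv2.imwrite("pics/c6.png",np.hstack([A,B]))
c=np.array([.499,.030,-.866]);O=np.array([.640,.110,.085]);print("head top/bottom expected",proj("scene",[O-.094*c,O-.068*c]),proj("top",[O-.094*c,O-.068*c]))
for n,im in(("scene",a),("top",b)):
    m=cv2.inRange(cv2.cvtColor(im,cv2.COLOR_BGR2HSV),(18,110,60),(32,255,255))
    k,l,s,ce=cv2.connectedComponentsWithStats(m);print(n,[(np.round(ce[i],1),s[i][:5]) for i in range(1,k) if s[i][4]>25 and 250<ce[i][0]<400 and 120<ce[i][1]<260])
E
```

```text
[0.4131 0.1202 0.269 ] z [ 0.474 -0.039 -0.88 ] y [ 0.867 -0.152  0.474] tilt 28.406679261134386 az -4.687184342954841 [ 0.386 -0.524  2.348 -0.28   0.887  0.678] 21.6167
head top/bottom expected [[358.8462229  162.21464767]
 [360.36977544 173.34951663]] [[290.60258532 202.44746959]
 [291.0341529  198.48662713]]
scene [(array([359.1, 167.5]), array([353, 161,  12,  15, 141], dtype=int32))]
top [(array([291.3, 200.8]), array([286, 195,  11,  12,  84], dtype=int32))]
```

View pics/c6.png

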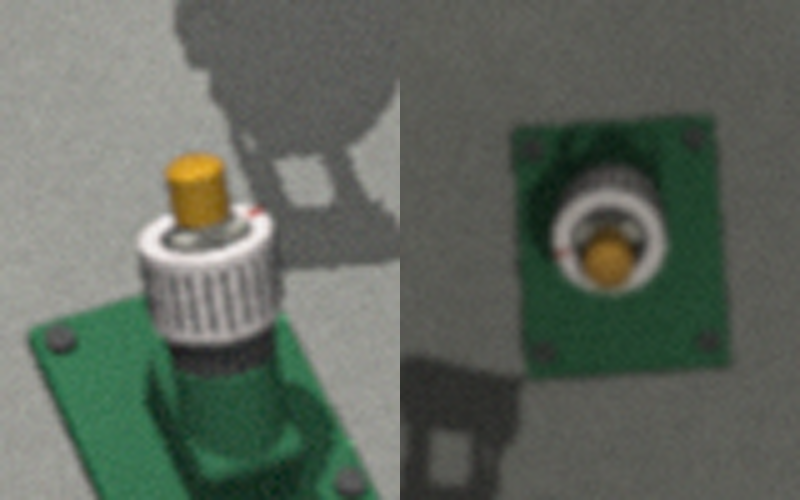

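The top of the brass head is at (197,165) in the scene crop. Its measured centroid (359.1,167.5) is within 1 px of where a seated, straight stake should be. The jaws are closed around the shank and the red mark has swung to the +y side. The gripper is clear, so I'm handing in.

```bash
python3 -c "
from station import env
print(env.job_done())"
```

```text
the job is handed in; nothing more can be done
None
```

The brass stake is fully home in the chuck, the sleeve was turned clockwise until the jaws gripped it straight, and the arm is clear; I handed the job in at about 22 s, with no verdict returned.

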